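# Switch on the interlocked bench supply box

## Robot

A 6-joint arm with a two-finger parallel gripper is mounted at the origin on a cart in front of the work surface, level with it; the furniture and walls round the work are solid. World frame = base frame: x ahead of the robot, y to its left, z up, the work surface at z = 0. Lengths are in m, angles in rad, forces in N, time in s.
With the tool pointing down it reaches from about 0.375 to 0.9 m from the base axis. Payload 3.1 kg.
Tool frame: the origin (TCP) lies at the very end of the fingers, on their centre line; the grasp point (between the pads) lies 19 mm behind it; z points along the fingers, y is the direction in which the jaws open and shut (so a half turn about z gives the same grasp; the last joint's range is limited). The gripper opens to 85 mm and grips with 20 to 120 N. Pads are 22 mm wide; open, the fingers measure 114 mm over their backs; the gripper's body (76 mm by 85 mm) begins 54 mm behind the grasp point. The pads swing forward as they close: fully open they stand 13 mm farther back than shut.
Start: joints at [-1.524, 0.527, 1.433, -0, 1.181, -0.178], TCP at [0.139, -0.609, 0.231] pointing down, gripper open.
Joint ranges: [-3.08, 3.08], [-0.75, 2.2], [0.22, 2.44], [-1.43, 4.57], [0, 2.65], [-2.85, 2.85]. Speed limits (rad/s): [2.79, 2.79, 3.14, 3.14, 3.14, 3.14].

## Interface

Orientations are given as a unit quaternion [x, y, z, w].
In Python, from station import manip gives the robot as it stands. The module is installed in compiled form; this text tells all that it offers.
- The arm moves only by the tool send_rows, never from a script. Its argument "commands" is a list of rows, each an object with "delta_pos": the shift along the world's x, y, z in cm, a list of three; "yaw": the turn about the world's z in rad. A call has 1 to 10 rows; each row shifts and turns the pose as measured when the row begins; what a row does not reach is not made up. A row lasts 1/8 s, in which the tool goes at most 62.5 mm and 10.7 degrees, less where a joint would pass 70% of its speed; a pose out of reach is approached as far as the arm can. A call is refused whole if a number of a shift passes 6.25 or a number of a turn 0.188, either way. A call with a gripper value outside its range is refused whole. "grip" is the closure, from -1 (fully open) to 1 (shut), set as the call begins (left out, the last holds). The fingers move at their own pace and stop on an object; "force" is the grip in N (left out, the last holds). Time passes only in rows, so rows that do not move let the fingers close. It gives the time, the measured TCP pose, the force and the opening at its end, in the units of the state.
- manip.sense(): the state, without advancing time (a new reading comes with each control period).
- manip.snapshot(name): name is "side" or "top" or "wrist"; returns the picture (400x640x3 uint8, blue, green, red); there is no depth.
- manip.get_calibration(name): a dict with "fx", "fy", "cx", "cy" (pixels), "world_to_cam" (4x4, takes a point from world to camera coordinates); the wrist camera has in their place "mount" (4x4, takes a point from camera to tool coordinates, whose origin is the TCP and whose axes are the flange's). Camera axes: x right, y down, z forward; pixel columns grow to the right and rows downward; lengths in m; the calibration is good to about 2 mm. A picture is of the moment at which its call begins: read the wrist's pose just before it. get_calibration takes no time and is no camera call.
- manip.sign_off(): hands the job in, once; it reports no verdict.
The state is a dict: "t": time; "q": joint angles; "qd": joint speeds; "tau": joint torques, N m; "tcp_pos": TCP position; "tool_rot": TCP orientation; "force": force on the tool from outside, world axes, zero at the start; "ft_torque": the same for the moment, N m; "finger_gap": opening from 0.0 (shut) to 1.0 (fully open).
Only numpy, scipy, OpenCV 4.12 (cv2) and the standard library are available. Lean on these libraries where they do the work, as an engineer would, in place of code of your own. Each camera call takes 0.05 s, during which the arm holds its last target. There are 200 camera calls.

## Task

Put the bench supply box with the red handle into service: turn its red isolator handle clockwise all the way to the green mark, which swings its steel locking plate clear, and then turn the black selector handle on the same box clockwise all the way to the blue mark. Leave the look-alike box with the grey handles switched off, and let go of everything at the end.

Things in the scene. Friction and masses are not known exactly. Their poses are not given: they have to be found in the camera images.
- switch_box: Grey box with red and black handles, 130 x 190 x 50 mm high, fixed; origin under its centre, y from black handle to red. Vertical handle axes at x = 0, y = +52.5 (red) and -52.5 mm (black). Handles: bars 50 long, 14 wide, z = 68 to 102 mm, white stripe on the pointer end; under red a steel plate, under black a steel arm, tops below z = 65 mm. The look-alike with grey handles is 0.3 m or more away.
- isolator (a joint): Red handle's angle, rad: 0 = off (white mark), grows clockwise seen from above, 1.2 = on (green mark), hard stops at both; starts near 0. Its pointer's direction in the box frame, counter-clockwise from x, is -pi/2 - angle (at 0 it points at the black handle). Light friction (0.1 N m); stays where it is left.
- selector (a joint): Black handle's angle, rad: 0 = off (white mark), grows clockwise seen from above, 1.2 = on (blue mark), hard stops at both; starts near 0. Its pointer's direction in the box frame, counter-clockwise from x, is 2.05 - angle. Light friction; stays where left. Until the isolator is on, the red handle's plate stops this one's arm after about 0.06 rad.
- spare_isolator (a joint): Isolator angle of the other box (same make, grey handles on white discs, to the left or right of the first), rad: near 0 = off, as at the start; it turns as easily as the red one, up to 1.2. It must stay off.

How it is judged:
On the way, in this order (a step that is already met when the one before it is completed fails the run):
1. the red isolator is turned to the green mark while the selector is still off (value of joint isolator above 1 rad and value of joint selector below 0.3 rad), for 0.2 s.
2. then the black selector is turned to the blue mark, the isolator staying on (value of joint each of selector, isolator above 1 rad), for 0.2 s.
At the end, for the whole second after the job is handed in: The red isolator handle and the black selector handle are both within 0.2 rad (11 degrees) of their on stops (joint values above 1.0 of 1.2), and the isolator of the grey-handled box is still off (below 0.3 rad) (all of step 2 and value of joint spare_isolator below 0.3 rad); the robot touches nothing.
It fails at once if the grey-handled box's isolator is turned out of its off position (value of joint spare_isolator above 0.3 rad).
It also fails if it takes over 48 s, if anything falls off the work surface, if the arm or the gripper's body presses on something with over 40 N, if the wrist force passes 120 N, or if a joint passes its speed limit or range.

## Working session

There is one attempt and no reset: what is moved stays moved. The work goes in short steps, Python scripts to look and compute and a tool call to move; the robot and the scene stay as the last step left them, time stands still between calls to the robot, and variables do not carry over. Pictures are saved under pics/ and viewed, about 8 in all and at most 12, crops included, and the job is handed in when it is done.

Besides the shell and the picture viewer there is one more tool, called after "Emit:" as name([rows], argument=value, ...), one row to a line, values as JSON. send_rows: Moves the arm, as the interface text tells. Its arguments: {"type":"object","properties":{"commands":{"type":"array","items":{"type":"object","properties":{"delta_pos":{"type":"array","items":{"type":"number"}},"yaw":{"type":"number"}}}},"grip":{"type":"number"},"force":{"type":"number"}},"required":["commands"]}

```bash
mkdir -p pics; python3 - <<'E'
from station import manip
import cv2,numpy as np
np.set_printoptions(precision=4,suppress=True)
for n in("top","side"):
    cv2.imwrite(f"pics/{n}0.png",manip.snapshot(n)); c=manip.get_calibration(n); print(n,c)
print(manip.get_calibration("wrist")); print(manip.sense())
E
```

```text
top {'fx': 458.27520032413486, 'fy': 458.27520032413486, 'cx': 313.9994379294057, 'cy': 201.97207831586505, 'world_to_cam': array([[-0.0205, -0.9998, -0.0002,  0.0187],
       [-0.9981,  0.0205, -0.0582,  0.5475],
       [ 0.0582, -0.001 , -0.9983,  1.2203],
       [ 0.    ,  0.    ,  0.    ,  1.    ]])}
side {'fx': 450.0144291002573, 'fy': 450.0144291002573, 'cx': 319.13802731787825, 'cy': 199.32636558007104, 'world_to_cam': array([[ 0.9995,  0.0257,  0.0181, -0.5484],
       [ 0.0285, -0.4997, -0.8657,  0.0443],
       [-0.0132,  0.8658, -0.5002,  0.9521],
       [ 0.    ,  0.    ,  0.    ,  1.    ]])}
{'fx': 279.79941186943853, 'fy': 279.79941186943853, 'cx': 319.63087672901867, 'cy': 202.42158044122993, 'mount': array([[-0.0009, -0.9488, -0.3158,  0.0806],
       [ 1.    , -0.001 ,  0.0001, -0.0009],
       [-0.0004, -0.3158,  0.9488, -0.1431],
       [ 0.    ,  0.    ,  0.    ,  1.    ]])}
{'t': 0.1, 'q': array([-1.5245,  0.5283,  1.4338,  0.    ,  1.1814, -0.1785]), 'qd': array([-0.0001, -0.0012, -0.0021, -0.    ,  0.001 , -0.0001]), 'tau': array([ -0.0008, -44.3306, -17.8586,  -0.0002,   0.0039,   0.    ]), 'tcp_pos': array([ 0.1393, -0.6086,  0.2305]), 'tool_rot': array([ 0.9937,  0.1121,  0.0001, -0.001 ]), 'force': array([ 0.3456,  0.4174, -0.3202]), 'ft_torque': array([-0.0008, -0.029 ,  0.0112]), 'finger_gap': 0.9977260103602319}
```

View pics/top0.png

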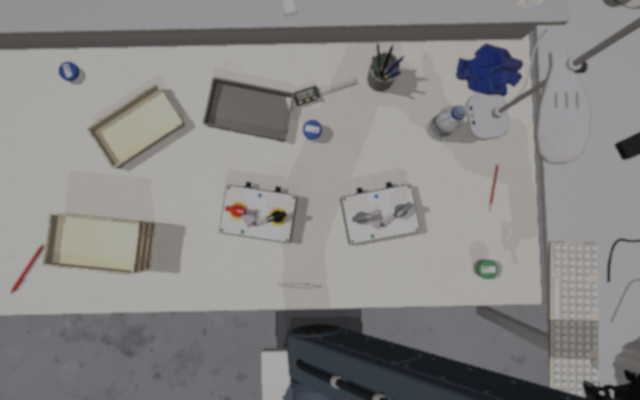

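The top view shows the red/black box around pixel (258,214), with red near (237,211) and black near (279,217). The grey look-alike is around (380,214). I'll zoom in on the first box.

```bash
python3 - <<'E'
import cv2,numpy as np
a=cv2.imread("pics/top0.png")[175:250,210:310]
cv2.imwrite("pics/z0.png",cv2.resize(a,None,fx=8,fy=8,interpolation=cv2.INTER_CUBIC))
E
```

```text
(no output)
```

View pics/z0.png

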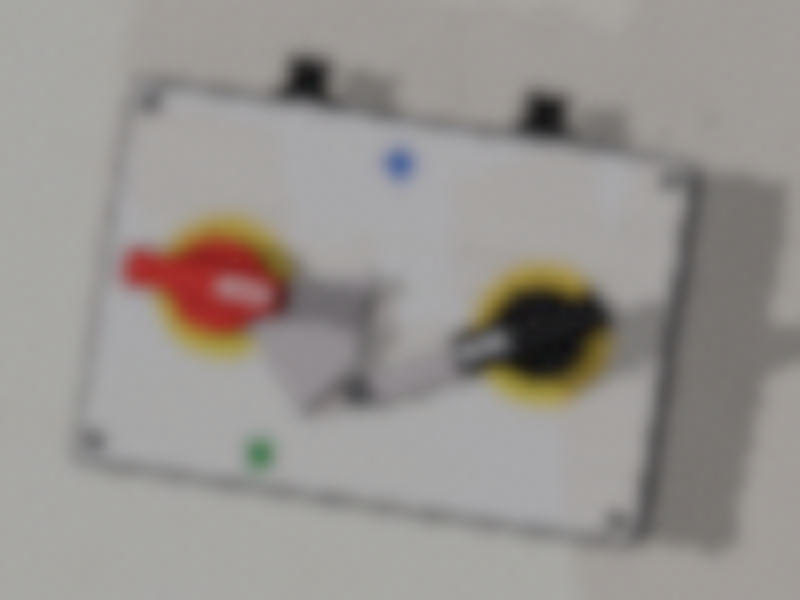

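View pics/side0.png

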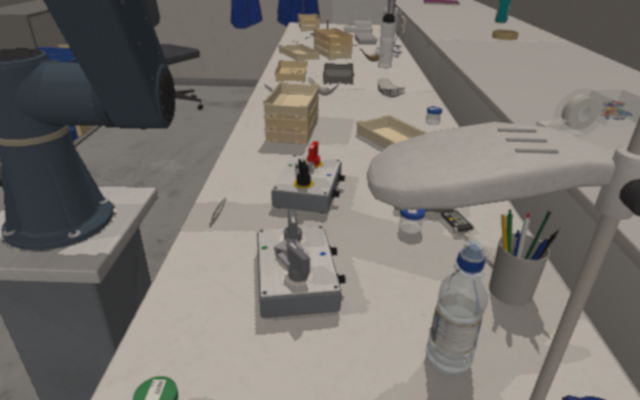

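The crop shows the box's top corners at crop pixels (140,82), (700,170), (640,545) and (75,460), with discs near (220,285) and (540,335). Both pointers are at off. The side view shows tall clutter, a lamp and a bottle, on the far and right side, away from the box.

```bash
cat > h.py <<'E'
from station import manip
import cv2,numpy as np
np.set_printoptions(precision=4,suppress=True)
def back(c,T,uv,z):
    "pixel -> world point on plane z; T = cam_to_world"
    d=T[:3,:3]@np.array([(uv[0]-c["cx"])/c["fx"],(uv[1]-c["cy"])/c["fy"],1]); o=T[:3,3]
    return o+d*(z-o[2])/d[2]
def fwd(c,W,p):
    q=W[:3,:3]@np.asarray(p)+W[:3,3]; return np.array([c["fx"]*q[0]/q[2]+c["cx"],c["fy"]*q[1]/q[2]+c["cy"]])
E
python3 - <<'E'
from h import *
c=manip.get_calibration("top");T=np.linalg.inv(c["world_to_cam"])
f=lambda u,v,z:back(c,T,((u+.5)/8-.5+210,(v+.5)/8-.5+175),z)
P=[f(*p,.05) for p in((140,82),(700,170),(640,545),(75,460))]
print(np.array(P),[np.linalg.norm(P[i]-P[i-1]) for i in range(4)])
C=np.mean(P,0);y=(P[0]+P[3]-P[1]-P[2])[:2];y/=np.linalg.norm(y)
print(C,"yaw",np.arctan2(-y[0],y[1]),"red",C[:2]+.0525*y,"blk",C[:2]-.0525*y)
print("discs",f(220,285,.053),f(540,335,.053))
E
```

```text
[[0.5957 0.235  0.05  ]
 [0.5629 0.0516 0.05  ]
 [0.4407 0.0734 0.05  ]
 [0.4722 0.2574 0.05  ]] [np.float64(0.1255386611553001), np.float64(0.1863635081671877), np.float64(0.12414264242766962), np.float64(0.18671185773431162)]
[0.5179 0.1544 0.05  ] yaw -0.17301059291211857 red [0.5269 0.2061] blk [0.5088 0.1026]
discs [0.5283 0.209  0.053 ] [0.5098 0.1047 0.053 ]
```

Emit:
send_rows([
  {"delta_pos": [3.9,3.9,0],"yaw": 0.06},
  {"delta_pos": [3.9,3.9,0],"yaw": 0.06},
  {"delta_pos": [3.9,3.9,0],"yaw": 0.06},
  {"delta_pos": [3.9,3.9,0],"yaw": 0.06},
  {"delta_pos": [3.9,3.9,0],"yaw": 0.06},
  {"delta_pos": [3.9,3.9,0],"yaw": 0.06},
  {"delta_pos": [3.9,3.9,0],"yaw": 0.06},
  {"delta_pos": [3.9,3.9,0],"yaw": 0.06},
  {"delta_pos": [1,5.5,0],"yaw": 0.06},
  {"delta_pos": [1,5.5,0],"yaw": 0.06},
], grip=-0.3)

```text
t: 1.35
tcp_pos: [0.4782, -0.1765, 0.2266]
tool_rot: [0.914, 0.406, 0.0, -0.001]
force: [1.6, 0.3, 0.9]
finger_gap: 0.647
```

Emit:
send_rows([
  {"delta_pos": [0.7,5.5,0],"yaw": 0.08},
  {"delta_pos": [0.7,5.5,0],"yaw": 0.08},
  {"delta_pos": [0.7,5.5,0],"yaw": 0.08},
  {"delta_pos": [0.7,5.5,0],"yaw": 0.08},
  {"delta_pos": [0.7,5.5,0],"yaw": 0.08},
  {"delta_pos": [0.7,5.5,0],"yaw": 0.08},
  {"delta_pos": [0.5,3,0],"yaw": 0.06},
  {"delta_pos": [0,0,0],"yaw": 0.0},
])

```text
t: 2.35
tcp_pos: [0.5241, 0.1995, 0.2243]
tool_rot: [0.765, 0.644, -0.001, -0.002]
force: [-0.1, -0.2, 0.0]
finger_gap: 0.651
```

```bash
cat >> h.py <<'E'
from scipy.spatial.transform import Rotation as R
def wrist(name=None):
    s=manip.sense();im=manip.snapshot("wrist");c=manip.get_calibration("wrist")
    T=np.eye(4);T[:3,:3]=R.from_quat(s["tool_rot"]).as_matrix();T[:3,3]=s["tcp_pos"]
    x=T[:3,0];print("t",s["t"],"tcp",s["tcp_pos"],"phix",np.arctan2(x[1],x[0]),"F",s["force"],"gap",s["finger_gap"],"q6",s["q"][5])
    if name:cv2.imwrite(f"pics/{name}.png",im)
    return c,T@c["mount"],im
E
python3 - <<'E'
from h import *
c,T,im=wrist("w0"); W=np.linalg.inv(T)
for p in((.5269,.2061,.05),(.5088,.1026,.05),(.5269,.2061,.102),(.5088,.1026,.102)):print(fwd(c,W,p))
E
```

```text
t 2.35 tcp [0.5241 0.1995 0.2243] phix 1.3994578168034282 F [-0.0665 -0.227   0.0048] gap 0.6513890906154609 q6 0.3330688716115761
[322.5699 177.2304]
[322.2274 257.5243]
[322.8185 189.3542]
[322.3945 281.1913]
```

View pics/w0.png

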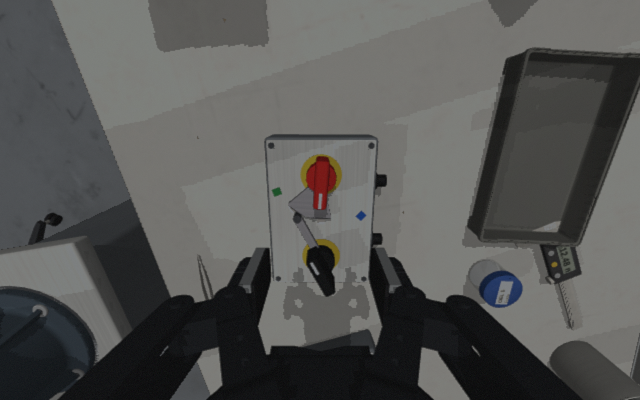

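Disc centres at (321,177) and (321,257) agree with the predicted (322.6,177) and (322,257.5) to within about 1.5 mm in x. The handle is aligned with the jaws. I'll descend on red.

Emit:
send_rows([
  {"delta_pos": [0.1,0.7,-4]},
  {"delta_pos": [0,0,-4]},
  {"delta_pos": [0,0,-3]},
  {"delta_pos": [0,0,-1]},
  {"delta_pos": [0,0,0]},
])

```text
validation failed for argument at $.co...
```

Emit:
send_rows([
  {"delta_pos": [0.1,0.7,-4],"yaw": 0},
  {"delta_pos": [0,0,-4],"yaw": 0},
  {"delta_pos": [0,0,-3],"yaw": 0},
  {"delta_pos": [0,0,-1],"yaw": 0},
  {"delta_pos": [0,0,0],"yaw": 0},
])

```text
t: 3.02
tcp_pos: [0.5252, 0.1991, 0.1022]
tool_rot: [0.768, 0.64, -0.002, -0.001]
force: [0.5, 1.0, 0.1]
finger_gap: 0.651
```

Emit:
send_rows([
  {"delta_pos": [0,0.7,0],"yaw": 0},
  {"delta_pos": [0,0.3,-0.5],"yaw": 0},
  {"delta_pos": [0,0,-1],"yaw": 0},
  {"delta_pos": [0,0,-1],"yaw": 0},
  {"delta_pos": [0,0,0],"yaw": 0},
  {"delta_pos": [0,0,0],"yaw": 0},
])

```text
t: 3.78
tcp_pos: [0.5273, 0.2099, 0.0787]
tool_rot: [0.769, 0.64, 0.001, 0.0]
force: [-0.4, 0.4, -0.4]
finger_gap: 0.654
```

Emit:
send_rows([
  {"delta_pos": [-0.2,-0.4,-0.4],"yaw": 0},
  {"delta_pos": [0,0,-0.2],"yaw": 0},
  {"delta_pos": [0,0,0],"yaw": 0},
])

```text
t: 4.15
tcp_pos: [0.5253, 0.2055, 0.0725]
tool_rot: [0.769, 0.64, 0.001, 0.0]
force: [1.2, 0.7, 0.0]
finger_gap: 0.65
```

```bash
python3 - <<'E'
from h import *
c,T,im=wrist("w1")
E
```

```text
t 4.15 tcp [0.5253 0.2055 0.0725] phix 1.3882304651041855 F [1.231  0.7273 0.0246] gap 0.6503255625706015 q6 0.3572842167370835
```

View pics/w1.png

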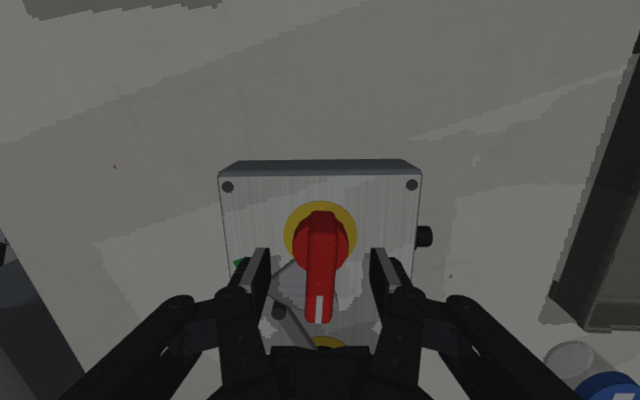

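The handle is centred between the pads: handle about x=320, pad midpoint about 319. Close.

Emit:
send_rows([
  {"delta_pos": [0,0.1,0],"yaw": 0},
  {"delta_pos": [0,0,0],"yaw": 0},
  {"delta_pos": [0,0,0],"yaw": 0},
  {"delta_pos": [0,0,0],"yaw": 0},
  {"delta_pos": [0,0,0],"yaw": 0},
  {"delta_pos": [0,0,0],"yaw": 0},
], grip=1, force=30)

```text
t: 4.95
tcp_pos: [0.5258, 0.2066, 0.0729]
tool_rot: [0.769, 0.639, 0.001, 0.001]
force: [0.2, -1.3, -0.1]
finger_gap: 0.156
```

Emit:
send_rows([
  {"delta_pos": [0,0,0],"yaw": -0.15},
  {"delta_pos": [0,0,0],"yaw": -0.15},
  {"delta_pos": [0,0,0],"yaw": -0.15},
  {"delta_pos": [0,0,0],"yaw": -0.15},
  {"delta_pos": [0,0,0],"yaw": 0},
])

```text
t: 5.58
tcp_pos: [0.5244, 0.2072, 0.0729]
tool_rot: [0.926, 0.377, 0.0, 0.0]
force: [-0.0, 0.7, -0.3]
finger_gap: 0.159
```

Emit:
send_rows([
  {"delta_pos": [0.1,0,0],"yaw": -0.15},
  {"delta_pos": [0,0,0],"yaw": -0.15},
  {"delta_pos": [0,0,0],"yaw": -0.15},
  {"delta_pos": [0,0,0],"yaw": -0.1},
  {"delta_pos": [0,0,0],"yaw": -0.05},
  {"delta_pos": [0,0,0],"yaw": 0},
])

```text
t: 6.32
tcp_pos: [0.5237, 0.2086, 0.0729]
tool_rot: [0.996, 0.09, -0.001, 0.0]
force: [-0.1, 0.3, 0.7]
finger_gap: 0.156
```

```bash
python3 - <<'E'
from h import *
print(manip.sense())
E
```

```text
{'t': 6.325, 'q': array([0.1808, 0.6754, 1.7113, 0.    , 0.7559, 1.572 ]), 'qd': array([ 0.0014,  0.0002,  0.0016, -0.0054, -0.0006, -0.016 ]), 'tau': array([ -1.0903, -43.2255, -10.3523,   0.516 ,   0.0583,   0.8824]), 'tcp_pos': array([0.5237, 0.2086, 0.0729]), 'tool_rot': array([ 0.996 ,  0.0897, -0.0005,  0.    ]), 'force': array([-0.0767,  0.2868,  0.6837]), 'ft_torque': array([ 0.0749, -0.0417,  0.7932]), 'finger_gap': 0.15640181269746617}
```

The torque of 0.79 N m and phi of 0.18 rad (expected about 0.2 at the stop) say the isolator is at its stop. Release and rise.

Emit:
send_rows([
  {"delta_pos": [0,0,0],"yaw": 0.02},
  {"delta_pos": [0,0,0],"yaw": 0},
  {"delta_pos": [0,0,0],"yaw": 0},
  {"delta_pos": [0,0,0],"yaw": 0},
  {"delta_pos": [0,0,3],"yaw": 0},
  {"delta_pos": [0,0,4],"yaw": 0},
  {"delta_pos": [0,0,4],"yaw": 0},
  {"delta_pos": [0,0,2],"yaw": 0},
], grip=-0.3)

```text
t: 7.32
tcp_pos: [0.5216, 0.2078, 0.2043]
tool_rot: [0.995, 0.1, -0.004, -0.0]
force: [0.4, 0.3, 0.2]
finger_gap: 0.649
```

Emit:
send_rows([
  {"delta_pos": [-0.2,-1.2,0],"yaw": 0.18},
  {"delta_pos": [-0.2,-1.2,0],"yaw": 0.18},
  {"delta_pos": [-0.2,-1.2,0],"yaw": 0.18},
  {"delta_pos": [-0.2,-1.2,0],"yaw": 0.18},
  {"delta_pos": [-0.2,-1.2,0],"yaw": 0.18},
  {"delta_pos": [-0.2,-1.2,0],"yaw": 0.18},
  {"delta_pos": [-0.2,-1.2,0],"yaw": 0.18},
  {"delta_pos": [-0.1,-1.2,0],"yaw": 0.18},
  {"delta_pos": [0,-1,0],"yaw": 0.18},
  {"delta_pos": [0,0,0],"yaw": 0},
])

```text
t: 8.57
tcp_pos: [0.5062, 0.0987, 0.2075]
tool_rot: [0.593, 0.805, -0.0, -0.0]
force: [0.0, 0.1, 0.0]
finger_gap: 0.65
```

```bash
python3 - <<'E'
from h import *
c,T,im=wrist("w2"); W=np.linalg.inv(T)
for p in((.5255,.2065,.05),(.507,.103,.05),(.5255,.2065,.102),(.507,.103,.102)):print(fwd(c,W,p))
E
```

```text
t 8.575 tcp [0.5062 0.0987 0.2075] phix 1.8714717063134616 F [0.0098 0.0553 0.0157] gap 0.6499064421848054 q6 -0.32425255645164436
[370.5662  93.137 ]
[322.1491 183.5829]
[381.3675  89.7068]
[322.5562 197.6678]
```

View pics/w2.png

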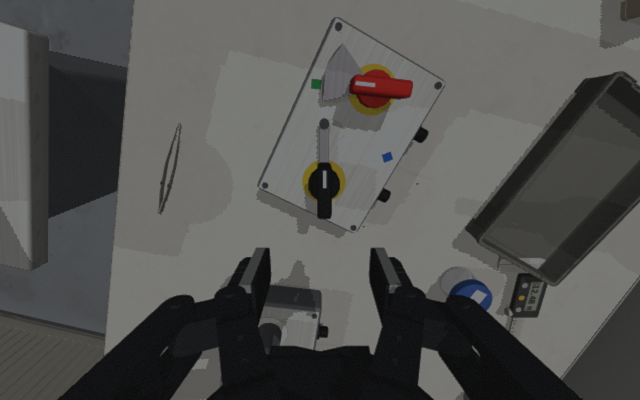

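Red now points at the green mark with its plate swung clear. The black disc is at (323.5,183) against a predicted (322,183.6), and its bar is aligned with the tool. Descend.

Emit:
send_rows([
  {"delta_pos": [0.1,0.5,-2],"yaw": 0},
  {"delta_pos": [0,0,-4],"yaw": 0},
  {"delta_pos": [0,0,-3],"yaw": 0},
  {"delta_pos": [0,0,-1],"yaw": 0},
  {"delta_pos": [0,0,0],"yaw": 0},
])

```text
t: 9.25
tcp_pos: [0.5089, 0.1063, 0.1066]
tool_rot: [0.598, 0.802, 0.002, 0.002]
force: [-0.5, -0.7, 0.2]
finger_gap: 0.649
```

Emit:
send_rows([
  {"delta_pos": [-0.1,-0.3,-1.5],"yaw": 0},
  {"delta_pos": [0,0,-1.5],"yaw": 0},
  {"delta_pos": [0,0,-0.3],"yaw": 0},
  {"delta_pos": [0,0,0],"yaw": 0},
])

```text
t: 9.75
tcp_pos: [0.5096, 0.1032, 0.0735]
tool_rot: [0.598, 0.801, 0.003, 0.004]
force: [0.3, -0.4, 0.7]
finger_gap: 0.655
```

Emit:
send_rows([
  {"delta_pos": [-0.2,0,0],"yaw": 0},
  {"delta_pos": [0,0,0],"yaw": 0},
  {"delta_pos": [0,0,0],"yaw": 0},
  {"delta_pos": [0,0,0],"yaw": 0},
  {"delta_pos": [0,0,0],"yaw": 0},
  {"delta_pos": [0,0,0],"yaw": 0},
], grip=1)

```text
t: 10.5
tcp_pos: [0.5089, 0.1035, 0.0742]
tool_rot: [0.599, 0.801, 0.004, 0.005]
force: [0.9, 2.1, -1.7]
finger_gap: 0.157
```

Emit:
send_rows([
  {"delta_pos": [0,0,0],"yaw": -0.15},
  {"delta_pos": [0,0,0],"yaw": -0.15},
  {"delta_pos": [0,0,0],"yaw": -0.15},
  {"delta_pos": [0,0,0],"yaw": -0.15},
  {"delta_pos": [0,0,0],"yaw": 0},
])

```text
t: 11.12
tcp_pos: [0.5076, 0.1035, 0.0743]
tool_rot: [0.813, 0.583, 0.001, 0.005]
force: [1.9, 1.5, -2.4]
finger_gap: 0.157
```

Emit:
send_rows([
  {"delta_pos": [0,0,0],"yaw": -0.15},
  {"delta_pos": [0,0,0],"yaw": -0.15},
  {"delta_pos": [0,0,0],"yaw": -0.15},
  {"delta_pos": [0,0,0],"yaw": -0.1},
  {"delta_pos": [0,0,0],"yaw": -0.05},
  {"delta_pos": [0,0,0],"yaw": -0.05},
  {"delta_pos": [0,0,0],"yaw": 0},
])

```text
t: 12.0
tcp_pos: [0.5065, 0.1041, 0.0744]
tool_rot: [0.953, 0.303, -0.001, 0.006]
force: [0.8, 1.7, -2.1]
finger_gap: 0.157
```

```bash
python3 - <<'E'
from h import *
print(manip.sense())
E
```

```text
{'t': 12.0, 'q': array([-0.0061,  0.6344,  1.8297, -0.0206,  0.6752,  0.9658]), 'qd': array([ 0.0037,  0.0007, -0.0001, -0.0109, -0.0043, -0.0358]), 'tau': array([ -2.4119, -40.8013,  -8.3966,   0.8044,   0.2374,   1.7152]), 'tcp_pos': array([0.5065, 0.1041, 0.0744]), 'tool_rot': array([ 0.9531,  0.3026, -0.0009,  0.0065]), 'force': array([ 0.8425,  1.6669, -2.0687]), 'ft_torque': array([ 0.5348, -0.0282,  1.6289]), 'finger_gap': 0.157464374256514}
```

The torque of 1.63 N m and phi of 0.615 put it at the stop. Release and rise.

Emit:
send_rows([
  {"delta_pos": [0,0,0],"yaw": 0.03},
  {"delta_pos": [0,0,0],"yaw": 0},
  {"delta_pos": [0,0,0],"yaw": 0},
  {"delta_pos": [0,0,0],"yaw": 0},
  {"delta_pos": [0,0,3],"yaw": 0},
  {"delta_pos": [0,0,4],"yaw": 0},
  {"delta_pos": [0,0,4],"yaw": 0},
  {"delta_pos": [0,0,4],"yaw": 0},
  {"delta_pos": [-3,0,2],"yaw": 0},
  {"delta_pos": [0,0,0],"yaw": 0},
], grip=-0.3)

```text
t: 13.25
tcp_pos: [0.4741, 0.1034, 0.2494]
tool_rot: [0.949, 0.314, -0.001, 0.005]
force: [0.3, 0.5, -0.5]
finger_gap: 0.653
```

```bash
python3 - <<'E'
from h import *
c,T,im=wrist("w3")
E
```

```text
t 13.25 tcp [0.4741 0.1034 0.2494] phix 0.6386599885868967 F [ 0.3246  0.4978 -0.473 ] gap 0.6529510379894709 q6 0.9278317624393357
```

View pics/w3.png

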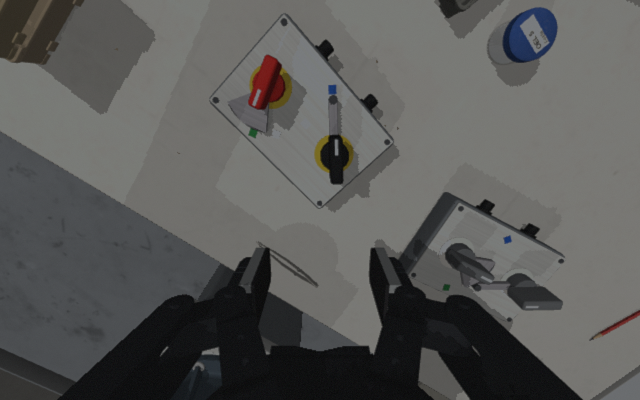

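Red's stripe at (257,97) points at the green mark (253,132). Black's arm points straight at the blue mark (332,89). The grey isolator still points at its own selector, so it is off. The tool is clear of everything, so I'll hand in.

```bash
python3 -c "
from station import manip
print(manip.sign_off())"
```

```text
the job is handed in; nothing more can be done
None
```

I turned the red isolator clockwise to the green mark, then the black selector clockwise to the blue mark. Then I let go, raised the gripper clear and handed the job in at about 13 s.

- **Stops reached:** each handle was turned until the wrist torque rose against its stop: 0.8 N m for red and 1.6 N m for black. The tool had turned about 1.2 rad in each case.
- **Final picture:** the last wrist image shows the red handle pointing at the green mark and the black handle at the blue mark. The grey-handled box is still off, and the tool is about 15 cm above the handles.
- **Disagreements:** no check failed. The box pose from the top camera was about 1.5 mm off the wrist view, so I corrected it before grasping red. One call was refused for lacking a yaw value, and nothing moved because of it.

The hand-in gave no verdict, so I haven't seen the actual joint values.

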